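Release a pair of capacitors from the feed rack

TASK

With the fingertips, press down the yellow paddle of the rocking lever on the feed rack that holds the blue capacitors, so that its red gate lifts, and keep it down until both blue capacitors have rolled out and lie in that rack's white tray. Then let the lever come back up by itself so the gate is shut again. Do not touch the gates or the capacitors, leave the rack with the black capacitors alone, and do not disturb anything else on the bench.

Things in the scene. Friction and masses are not known exactly. Their poses are not given: they have to be found in the camera images.
- rack_blue: Feed rack holding the blue capacitors, fixed, else like the other rack; grey base 245 x 160 mm. Origin on the bench, 8 mm behind the gate, z up; capacitors roll to -x, roughly towards the robot. Clear-walled lane x -20 to +100 mm, 54 mm wide, open on top. Red gate at x -8 between dark posts 168 mm high. Lever on the -y side, pivot along x at (-24, -75, 125) mm.
- rack_black: Feed rack holding the black capacitors, fixed, else like the other rack; grey base 245 x 160 mm. Origin on the bench, 8 mm behind the gate, z up; capacitors roll to -x, roughly towards the robot. Clear-walled lane x -20 to +100 mm, 54 mm wide, open on top. Red gate at x -8 between dark posts 168 mm high. Lever on the -y side, pivot along x at (-24, -75, 125) mm.
- lever_blue (a joint): rocking lever of the blue rack, rad. 0 = at rest, gate shut, paddle high; grows as the paddle is pressed down; end stop at 0.5. The gate rises 22 mm at 0.3, 37 mm at 0.5; capacitors pass under it above about 0.4. Spring return to 0; pressing takes 2 to 6 N.
- lever_black (a joint): rocking lever of the black rack, rad. 0 = at rest, gate shut, paddle high; grows as the paddle is pressed down; end stop at 0.5. The gate rises 22 mm at 0.3, 37 mm at 0.5; capacitors pass under it above about 0.4. Spring return to 0; pressing takes 2 to 6 N.
- paddle_blue (a point): centre of the top of the yellow paddle (50 mm along the rack's x, 45 mm along y, 8 mm thick), free end of the blue rack's lever, near the rack's (-24, -160) mm, 90 mm from the pivot. At rest 157 mm above the bench, outer edge tilted 0.25 rad up; fully pressed 44 mm lower, tilted 0.25 rad down, 5 mm farther out (-y). Free to go down: nothing tall beneath.
- paddle_black (a point): centre of the top of the yellow paddle (50 mm along the rack's x, 45 mm along y, 8 mm thick), free end of the black rack's lever, near the rack's (-24, -160) mm, 90 mm from the pivot. At rest 157 mm above the bench, outer edge tilted 0.25 rad up; fully pressed 44 mm lower, tilted 0.25 rad down, 5 mm farther out (-y). Free to go down: nothing tall beneath.
- tray_blue (a point): middle of the white catch tray in front of the blue rack's gate, on the bench; inside 107 mm (rack x -127 to -20) by 54 mm, walls 43 mm high, floor 9 to 18 mm above the bench
- tray_black (a point): middle of the white catch tray in front of the black rack's gate, on the bench; inside 107 mm (rack x -127 to -20) by 54 mm, walls 43 mm high, floor 9 to 18 mm above the bench
- gate_blue: red gate plate of the blue rack, 44 mm wide, 6 mm thick, 68 mm high, origin at the middle of its lower edge, 48 mm above the bench when shut; moved up and down by the lever
- gate_black: red gate plate of the black rack, the same
- blue_cap1: Blue-sleeved can capacitor, cylinder 35 mm in diameter, 50 mm long, lying across the lane (its y axis is the cylinder axis); origin at its middle. 70 g. Starts first, against the gate, in the lane of the blue rack.
- blue_cap2: Blue-sleeved can capacitor, cylinder 35 mm in diameter, 50 mm long, lying across the lane (its y axis is the cylinder axis); origin at its middle. 70 g. Starts second, behind the first, in the lane of the blue rack.
- black_cap1: Black-sleeved can capacitor, cylinder 35 mm in diameter, 50 mm long, lying across the lane (its y axis is the cylinder axis); origin at its middle. 70 g. Starts first, against the gate, in the lane of the black rack.
- black_cap2: Black-sleeved can capacitor, cylinder 35 mm in diameter, 50 mm long, lying across the lane (its y axis is the cylinder axis); origin at its middle. 70 g. Starts second, behind the first, in the lane of the black rack.
- knob: loose aluminium control knob, 34 mm across, 20 mm high, origin under its centre; bystander
- screwdriver: screwdriver lying on the bench, bystander
- bottle: amber bottle, 56 mm across, 150 mm high, origin under its centre; bystander
- wipes: red can of wipes, 100 mm across, 160 mm high, origin under its centre; bystander
- parts_tray: open grey parts tray 80 x 120 x 40 mm, origin under its centre; bystander
- mug: white mug, 76 mm across, 85 mm high, origin under its centre; bystander

How it is judged:
By the outcome, as a careful person would: the job done as asked, in the order asked, and still so for the second after the job is handed in, with the robot touching nothing.
It also fails if it takes over 32 s, if anything falls off the work surface, if the arm or the gripper's body presses on something with over 40 N, if the wrist force passes 120 N, or if a joint passes its speed limit or range.

ROBOT

A 7-joint arm with a two-finger parallel gripper is mounted at the origin on the work surface. World frame = base frame: x ahead of the robot, y to its left, z up, the work surface at z = 0. Lengths are in m, angles in rad, forces in N, time in s.
With the tool pointing down it reaches from about 0.4 to 0.875 m from the base axis. Payload 19.3 kg.
Tool frame: the origin (TCP) lies midway between the tips of the shut fingers; the grasp point (between the pads) lies 19 mm behind it; z points along the fingers, y is the line along which they close (so a half turn about z gives the same grasp; the last joint's range is limited). The gripper opens to 85 mm and grips with 20 to 120 N. Pads are 22 mm wide; open, the fingers measure 114 mm over their backs; the gripper's body (76 mm by 85 mm) begins 54 mm behind the grasp point. The pads swing forward as they close: fully open they stand 13 mm farther back than shut.
Start: joints at [-1.264, 0.521, -0.036, 1.599, 0.021, 1.021, -0.113], TCP at [0.23, 0.581, 0.231] pointing down, gripper open.
Joint ranges: [-2.91, 2.91], [-0.3, 2.13], [-1.5, 1.42], [0.17, 2.43], [-1.26, 4.41], [0.16, 1.93], [-2.52, 2.52]. Speed limits (rad/s): [1.89, 1.89, 2.39, 2.39, 3.01, 3.01, 3.01].

INTERFACE

Orientations are given as [roll, pitch, yaw] about the fixed x, y, z axes, in that order (R = Rz(yaw) Ry(pitch) Rx(roll)).
In Python, from workcell import * gives the robot as it stands. The module is installed in compiled form; this text tells all that it offers.
- The arm moves only by the tool play_rows, never from a script. Its argument "deltas" is a list of rows, each a list of 7 numbers: the shift along the tool's x, y, z in units of 500 mm (1.0 is 500 mm), then the turn, a rotation vector about the tool's x, y, z in units of 120 degrees (1.0 is 120 degrees), then the closure, from 0 (fully open) to 1 (shut). A call has 1 to 10 rows; each row is the pose to reach, as a shift and turn from the pose commanded when the call began, along the tool's axes at that moment; what a row does not reach only later rows make up. A row lasts 1/10 s, in which the tool goes at most 50 mm and 8.59 degrees, less where a joint would pass 70% of its speed; a pose out of reach is approached as far as the arm can. A call with a number of a shift or a turn outside -1 to 1 is refused whole. A call with a gripper value outside its range is refused whole. The fingers move at their own pace and stop on an object; "newtons" is the grip in N (left out, the last holds). Time passes only in rows, so rows that repeat a pose let the fingers close. It gives the time, the measured TCP pose, the force, the opening and the grip force at its end, in the units of the state.
- observe(): the state, without advancing time (a new reading comes with each control period).
- grab_frame(name): name is "scene" or "side" or "wrist"; returns the picture (420x560x3 uint8, red, green, blue); there is no depth.
- get_calibration(name): a dict with "fovy" (degrees; the focal length in pixels is half the picture's height over the tangent of half this angle, whatever the lens; pixels are square), "cx", "cy" (the principal point, pixels), "xyz" and "rotation" of the camera in the world. Camera axes: x right, y down, z forward; pixel columns grow to the right and rows downward; lengths in m; the calibration is good to about 2 mm. The wrist camera is an equidistant fisheye: a pixel r from the principal point sees the ray r / f radians off the axis. A picture is of the moment at which its call begins: read the wrist's pose just before it. get_calibration takes no time and is no camera call; for the wrist camera it gives the pose at the moment of the call.
- job_done(): hands the job in; it is judged then, once.
The state is a dict: "clock": time; "qpos": joint angles; "qd": joint speeds; "joint_efforts": joint torques, N m; "position": TCP position; "tool_rot": TCP orientation; "force": force on the tool from outside, world axes, zero at the start; "moment": the same for the moment, N m; "grip_width": finger opening in m; "finger_force": force on a finger pad.
Only numpy, scipy, OpenCV 4.12 (cv2) and the standard library are available. Lean on these libraries where they do the work, as an engineer would, in place of code of your own. Each camera call takes 0.05 s, during which the arm holds its last target. There are 200 camera calls.

## Working session

There is one attempt and no reset: what is moved stays moved. The work goes in short steps, Python scripts to look and compute and a tool call to move; the robot and the scene stay as the last step left them, time stands still between calls to the robot, and variables do not carry over. Pictures are saved under pics/ and viewed, at most 10 in all, crops included, and the job is handed in when it is done.

Besides the shell and the picture viewer there is one more tool, called after "Request:" by a JSON object that holds its "fn" and its "kwargs". play_rows: Moves the arm, as the interface text tells. Its arguments: {"type":"object","properties":{"deltas":{"type":"array"},"newtons":{"type":"number"}},"required":["deltas"]}

```bash
mkdir -p pics
python3 - <<'E'
from workcell import *
import cv2
for n in ("scene","side"):
    cv2.imwrite(f"pics/{n}0.png",cv2.resize(grab_frame(n)[:,:,::-1],(800,600),interpolation=cv2.INTER_CUBIC)); print(n,get_calibration(n))
s=observe();print(s["clock"],s["position"],s["tool_rot"],s["force"])
E
```

```text
scene {'fovy': 57.31176530789536, 'cx': 280.73580127024115, 'cy': 203.7075262873418, 'xyz': array([1.19863093, 0.04565817, 0.98907456]), 'rotation': array([-2.47149969,  0.00278339,  1.79283839])}
side {'fovy': 43.48514621384306, 'cx': 276.2787736576908, 'cy': 215.52033198664503, 'xyz': array([ 0.07085733, -1.19412789,  0.82262637]), 'rotation': array([-2.12436775,  0.00655671, -0.38711983])}
0.1 [0.22988011 0.58087634 0.23079809] [-3.14061312e+00  7.04133220e-05  2.76480252e+00] [-0.48053188  0.32954794 -1.07421647]
```

View pics/scene0.png

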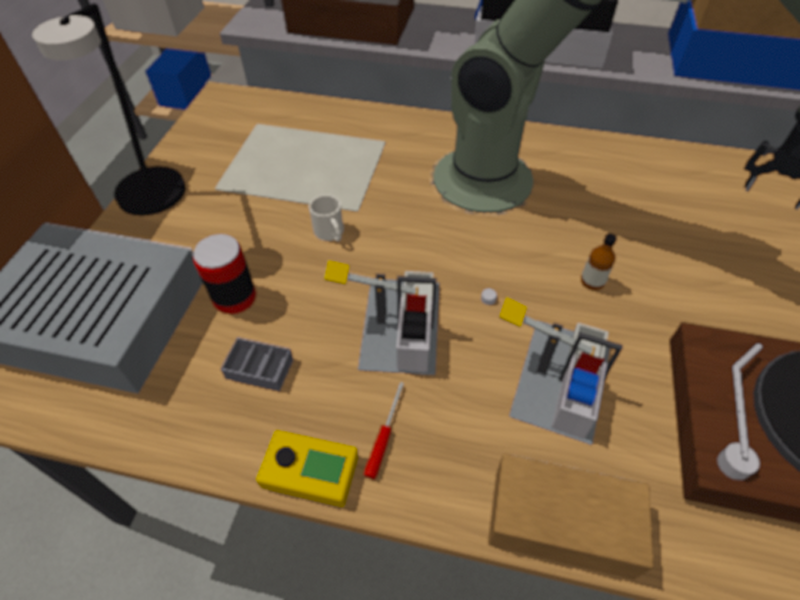

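View pics/side0.png

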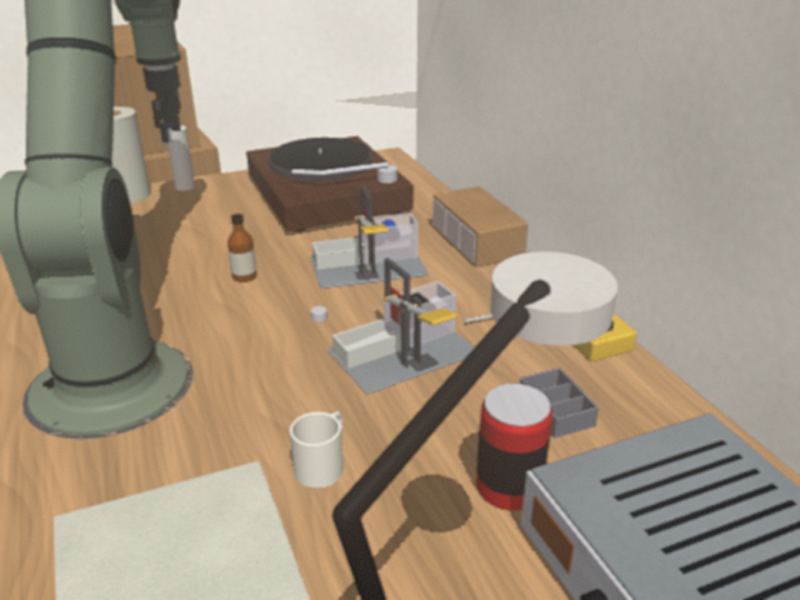

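Scene view: blue rack at right, with its paddle at (513,312) of the 800x600 picture and the knob near it at (489,296). The side view shows that paddle at (375,229). Next I'll triangulate it.

```bash
cat > h.py <<'E'
from workcell import *
import numpy as np, cv2
from scipy.spatial.transform import Rotation as R
from scipy.optimize import least_squares
def cam(n):
    c=get_calibration(n); return c,R.from_euler('xyz',c['rotation']).as_matrix(),210/np.tan(np.radians(c['fovy']/2))
def proj(n,P):
    c,M,f=cam(n); q=(np.atleast_2d(P)-c['xyz'])@M; return np.c_[c['cx']+f*q[:,0]/q[:,2],c['cy']+f*q[:,1]/q[:,2]]
def atz(n,u,z):
    c,M,f=cam(n); d=M@np.array([(u[0]-c['cx'])/f,(u[1]-c['cy'])/f,1]); return c['xyz']+d*(z-c['xyz'][2])/d[2]
def tri(obs): return least_squares(lambda P:np.ravel([proj(n,P)[0]-u for n,u in obs]),[.6,.1,.15])
E
python3 - <<'E'
from h import *
k=.7
obs=[]
for n,(u,v),w in (("scene",(513*k,312*k),16),("side",(375*k,229*k),14)):
    im=grab_frame(n); hsv=cv2.cvtColor(im,cv2.COLOR_RGB2HSV)
    m=cv2.inRange(hsv,(20,150,120),(32,255,255)); z=np.zeros_like(m); a,b=int(u)-w,int(v)-w
    z[b:b+2*w,a:a+2*w]=m[b:b+2*w,a:a+2*w]; ys,xs=np.nonzero(z); print(n,len(xs),xs.mean(),ys.mean(),cv2.minAreaRect(np.c_[xs,ys]))
    obs.append((n,np.array([xs.mean(),ys.mean()])))
r=tri(obs);print(r.x,r.fun)
# scene: rack base corners (enlarged px): far-right? front-left tray etc.
im=grab_frame("scene"); c=im[200:320,330:450,::-1]; cv2.imwrite("pics/c1.png",cv2.resize(c,(600,600),interpolation=cv2.INTER_CUBIC))
E
```

```text
scene 285 358.6666666666667 217.75087719298244 ((358.8969421386719, 217.73196411132812), (18.682369232177734, 16.24553871154785), 23.96249008178711)
side 59 261.3728813559322 160.15254237288136 ((261.5528869628906, 160.188232421875), (3.6814322471618652, 16.87322998046875), 85.60128784179688)
[0.55273112 0.11353954 0.15178752] [ 0.11955512 -0.13782239  0.16001122  0.11607404]
```

View pics/c1.png

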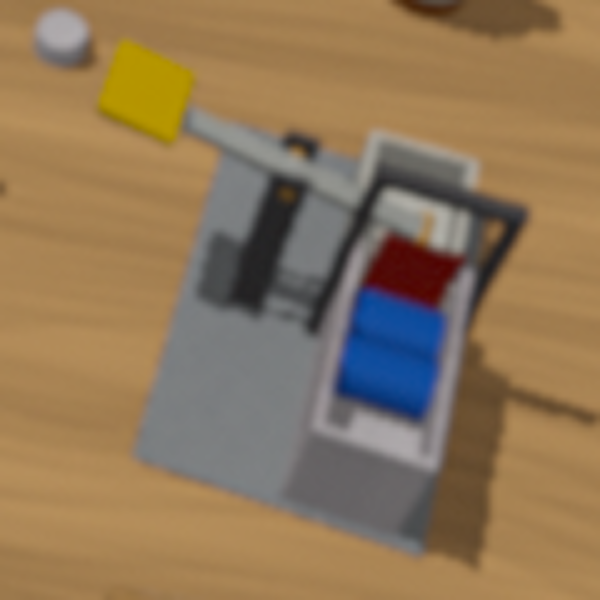

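Enlarged crop (×5, offset (330,200)): base corners at (138,460) rear left, (422,552) rear right and (222,150) front left; paddle centred at about (147,92), knob beside it at (62,38).

Run:
```python
from h import *
g=lambda x,y:np.array([330+x/5,200+y/5])-.5*.8
A,B,C=[atz("scene",g(*p),.004)[:2] for p in((138,460),(422,552),(222,150))]
print(A,B,C,np.linalg.norm(A-B))
y1=np.arctan2(*(A-C)[::-1]); d=B-A; y2=np.arctan2(d[1],d[0])-np.pi/2; print("yaws",y1,y2)
P0=np.array([.5527,.1135]);
for yaw in (y1,y2):
    c,s=np.cos(yaw),np.sin(yaw); M=np.array([[c,-s],[s,c]]); o=P0-M@[-.024,-.160]
    print("origin",o,[M.T@(q-o) for q in(A,B,C)])
    S=R.from_euler('xyz',[0,0,yaw]).as_matrix()
    # paddle top corners predicted vs image minAreaRect
    t=.25; e=np.array([0,-np.cos(t),np.sin(t)])
    print((proj("scene",[np.r_[P0,.155]+S@(a*np.array([.025,0,0])+b*.0225*e) for a,b in((1,1),(1,-1),(-1,-1),(-1,1),(0,0))])-[330,200])*5)
print(proj("side",[np.r_[P0,.157]]))
s=observe(); T=R.from_euler('xyz',s['tool_rot']).as_matrix()
print("shift units",T.T@(np.r_[P0,.185]-s['position'])/.5, T, s['clock'])
```

```text
[0.69437684 0.14592477] [0.71446676 0.29967925] [0.47469418 0.17603439] 0.155061429966532
yaws -0.13621093873588713 -0.1299263241262636
origin [0.59820412 0.26875906] [array([ 0.11196161, -0.10863725]), array([0.11098711, 0.04642112]), array([-0.10977486, -0.10863725])]
[[ 95.25777307 102.22660487]
 [172.49414769 137.74780415]
 [193.00286288  67.19681497]
 [117.88560224  32.71555981]
 [144.79557372  84.47329621]]
origin [0.59722749 0.26904196] [array([ 0.11228172, -0.10949272]), array([0.11228172, 0.04556871]), array([-0.10945037, -0.1080992 ])]
[[ 95.48344226 102.5056363 ]
 [172.84258631 137.63290067]
 [192.77269272  66.92914023]
 [117.54469205  32.82265832]
 [144.79557372  84.47329621]]
[[261.48968085 158.65608697]]
shift units [-0.94427863 -0.63188284  0.0924372 ] [[-9.29838850e-01  3.67966978e-01 -1.25431223e-04]
 [ 3.67966995e-01  9.29838734e-01 -4.67614640e-04]
 [-5.54359367e-05 -4.80960809e-04 -9.99999883e-01]] 0.25
```

Request:
{"fn": "play_rows", "kwargs": {"deltas": [[-0.08,-0.053,0,0,0,-0.01,1],[-0.16,-0.107,0,0,0,-0.02,1],[-0.24,-0.16,0,0,0,-0.03,1],[-0.32,-0.213,0,0,0,-0.04,1],[-0.4,-0.267,0.01,0,0,-0.05,1],[-0.48,-0.32,0.02,0,0,-0.06,1],[-0.56,-0.373,0.03,0,0,-0.07,1],[-0.64,-0.427,0.04,0,0,-0.08,1],[-0.72,-0.48,0.05,0,0,-0.1,1],[-0.8,-0.533,0.062,0,0,-0.118,1]]}}

```text
clock: 1.25
position: [0.5047, 0.1845, 0.2003]
tool_rot: [3.141, 0.0, 3.014]
force: [2.3, 1.0, -0.3]
grip_width: 0.0002
finger_force: 0.0
```

Run:
```python
from h import *
s=observe(); T=R.from_euler('xyz',s['tool_rot']).as_matrix()
print(s['clock'],s['position'],s['tool_rot'],s['force'],s['grip_width'],"shift",T.T@(np.array([.555,.112,.19])-s['position'])/.5)
```

```text
1.25 [0.50474851 0.18445813 0.20032314] [3.14129640e+00 4.15840108e-04 3.01376349e+00] [ 2.27258887  0.99319662 -0.30176322] 0.00023777790505262426 shift [-0.1181485  -0.13092775  0.02065663]
```

Request:
{"fn": "play_rows", "kwargs": {"deltas": [[-0.04,-0.044,0.005,0,0,0,1],[-0.08,-0.088,0.01,0,0,0,1],[-0.118,-0.131,0.02,0,0,0,1],[-0.118,-0.131,0.02,0,0,0,1],[-0.118,-0.131,0.02,0,0,0,1]]}}

```text
clock: 1.75
position: [0.5538, 0.1133, 0.1901]
tool_rot: [-3.141, -0.001, 3.011]
force: [-1.3, 0.6, 0.3]
grip_width: 0.0001
finger_force: 0.0
```

Run:
```python
from h import *
a=grab_frame("scene")[180:300,310:450,::-1]; b=grab_frame("side")[110:210,190:310,::-1]
f=lambda i:cv2.resize(i,(400,400),interpolation=cv2.INTER_CUBIC)
cv2.imwrite("pics/p1.png",np.hstack([f(a),f(b)]))
```

```text
(no output)
```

View pics/p1.png

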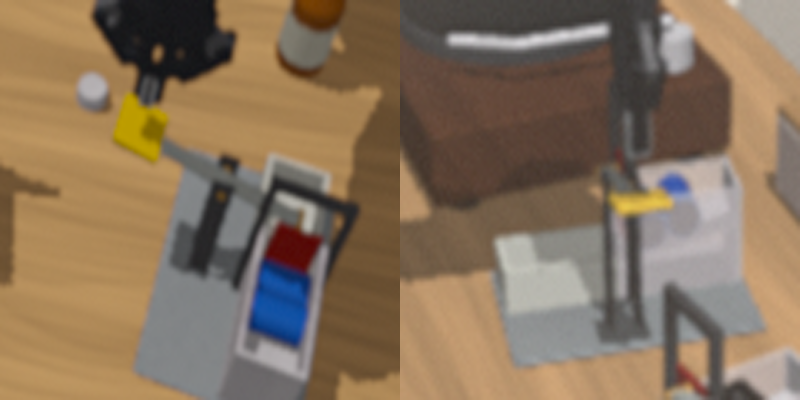

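Left (scene): shut fingertips right above the blue paddle (140,125). Right (side): tip at (637,155) above paddle (641,203), still about 35 mm clear. Pressing.

Request:
{"fn": "play_rows", "kwargs": {"deltas": [[0,0,0.02,0,0,0,1],[0,0,0.04,0,0,0,1],[0,0,0.06,0,0,0,1],[0,0,0.075,0,0,0,1],[0,-0.002,0.09,0,0,0,1],[0,-0.004,0.105,0,0,0,1],[0,-0.006,0.12,0,0,0,1],[0,-0.008,0.135,0,0,0,1],[0,-0.01,0.142,0,0,0,1],[0,-0.01,0.142,0,0,0,1]]}}

```text
clock: 2.85
position: [0.5533, 0.1087, 0.119]
tool_rot: [3.141, 0.0, 3.012]
force: [-0.5, 1.1, 4.9]
grip_width: -0.0002
finger_force: 2.4
```

Run:
```python
from h import *
a=grab_frame("scene")[180:300,310:450,::-1]; b=grab_frame("side")[110:210,190:310,::-1]
f=lambda i:cv2.resize(i,(400,400),interpolation=cv2.INTER_CUBIC)
cv2.imwrite("pics/p2.png",np.hstack([f(a),f(b)]))
s=observe();print(s['clock'],s['position'],s['force'],s['moment'])
```

```text
2.95 [0.55335041 0.10865344 0.11944812] [-1.33709851  0.74240587  6.24870098] [ 0.23725089  0.27128078 -0.00358137]
```

View pics/p2.png

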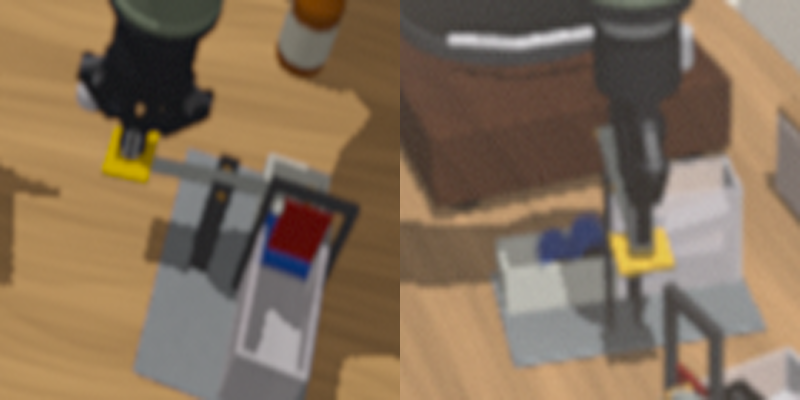

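Gate is up and the capacitors are rolling: the side view (taken slightly later) has both blue at (550,245) and (587,232), outside the gate. Holding a second to let them settle.

Request:
{"fn": "play_rows", "kwargs": {"deltas": [[0,0,0.002,0,0,0,1],[0,0,0.002,0,0,0,1],[0,0,0.002,0,0,0,1],[0,0,0.002,0,0,0,1],[0,0,0.002,0,0,0,1],[0,0,0.002,0,0,0,1],[0,0,0.002,0,0,0,1],[0,0,0.002,0,0,0,1],[0,0,0.002,0,0,0,1],[0,0,0.002,0,0,0,1]]}}

```text
clock: 3.95
position: [0.5534, 0.1087, 0.1186]
tool_rot: [3.141, 0.0, 3.012]
force: [-1.5, 1.0, 4.3]
grip_width: 0.0001
finger_force: 2.4
```

Run:
```python
from h import *
a=grab_frame("scene")[180:300,310:450,::-1]; b=grab_frame("side")[110:210,190:310,::-1]
f=lambda i:cv2.resize(i,(400,400),interpolation=cv2.INTER_CUBIC)
cv2.imwrite("pics/p3.png",np.hstack([f(a),f(b)]))
s=observe();print(s['clock'],s['position'],s['force'],s['moment'])
```

```text
4.05 [0.55332309 0.10872327 0.11860683] [-0.67937849  1.48136435  6.16111726] [0.31608172 0.22204783 0.05244743]
```

View pics/p3.png

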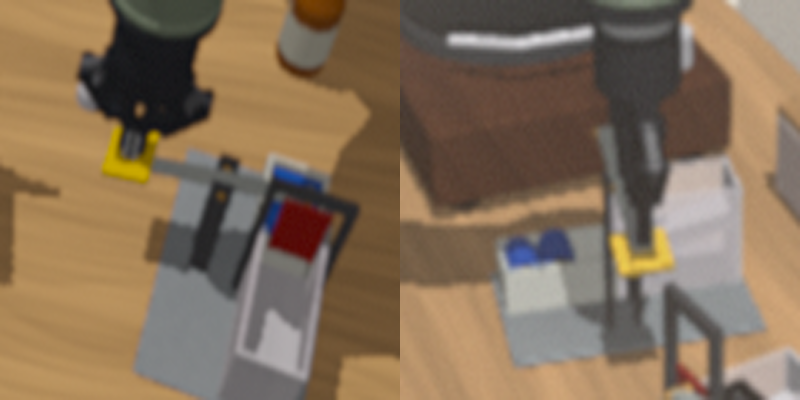

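Both blue capacitors lie at the tray's front end (side view (520,250), (555,245)) and the lane is empty. Releasing slowly and retreating upward.

Request:
{"fn": "play_rows", "kwargs": {"deltas": [[0,0,-0.005,0,0,0,1],[0,0.001,-0.015,0,0,0,1],[0,0.003,-0.03,0,0,0,1],[0,0.006,-0.045,0,0,0,1],[0,0.008,-0.06,0,0,0,1],[0,0.01,-0.075,0,0,0,1],[0,0.01,-0.1,0,0,0,1],[0,0.01,-0.14,0,0,0,1],[0,0.01,-0.2,0,0,0,1],[0,0.01,-0.26,0,0,0,1]]}}

```text
clock: 5.05
position: [0.5535, 0.1134, 0.2498]
tool_rot: [-3.141, -0.001, 3.012]
force: [0.6, 0.4, -0.3]
grip_width: -0.0006
finger_force: 0.0
```

Request:
{"fn": "play_rows", "kwargs": {"deltas": [[0.05,0,0,0,0,0,1],[0.1,0,0,0,0,0,1],[0.15,0,0,0,0,0,1],[0.2,0,0,0,0,0,1],[0.2,0,0,0,0,0,1],[0.2,0,0,0,0,0,1],[0.2,0,0,0,0,0,1],[0.2,0,0,0,0,0,1],[0.2,0,0,0,0,0,1],[0.2,0,0,0,0,0,1]]}}

```text
clock: 6.05
position: [0.4549, 0.1264, 0.2482]
tool_rot: [-3.141, -0.0, 3.012]
force: [0.1, 0.8, -0.1]
grip_width: 0.0
finger_force: 0.0
```

Run:
```python
from h import *
a=grab_frame("scene")[180:300,310:450,::-1]; b=grab_frame("side")[110:210,190:310,::-1]
f=lambda i:cv2.resize(i,(400,400),interpolation=cv2.INTER_CUBIC)
cv2.imwrite("pics/p4.png",np.hstack([f(a),f(b)]))
```

```text
(no output)
```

View pics/p4.png

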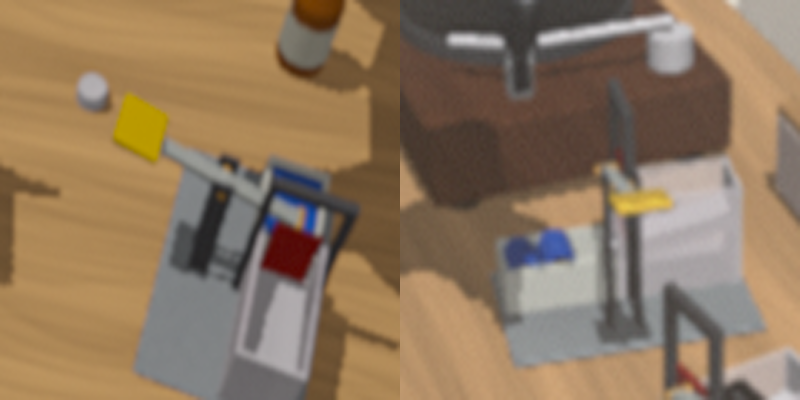

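The lever is back up (paddle (140,127), as before), the gate is shut, both blue capacitors are in the tray, and the knob and bottle have not moved.

```bash
python3 -c "
from workcell import *
print(job_done())"
```

```text
the job is handed in; nothing more can be done
None
```

Both blue capacitors rolled out into the blue rack's white tray, the lever came back up by itself and the gate is shut; the arm touched only the paddle, and the job was handed in at about 6 s with no verdict returned.

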